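# Put the plug-in timer away in the drawer

## Robot

A 7-joint arm with a two-finger parallel gripper is mounted at the origin on the work surface. World frame = base frame: x ahead of the robot, y to its left, z up, the work surface at z = 0. Lengths are in mm, angles in rad, forces in N, time in s.
With the tool pointing down it reaches from about 350 to 900 mm from the base axis. Payload 8.1 kg.
Tool frame: the origin (TCP) lies at the very end of the fingers, on their centre line; the grasp point (between the pads) lies 19 mm behind it; z points along the fingers, y is the line along which they close (so a half turn about z gives the same grasp; the last joint's range is limited). The gripper opens to 92 mm and grips with 3 to 60 N. Pads are 19 mm wide; open, the fingers measure 130 mm over their backs; the gripper's body (75 mm by 190 mm) begins 47 mm behind the grasp point.
Start: joints at [1.126, 0.434, 0.025, 1.573, -0.012, 1.134, -0.075], TCP at [209.467, -588.868, 226.742] pointing down, gripper open.
Joint ranges: [-2.62, 2.62], [-0.44, 2.09], [-1.27, 1.32], [0.08, 2.57], [-1.32, 4.46], [0.12, 2], [-2.74, 2.74]. Speed limits (rad/s): [2.22, 2.22, 3.01, 3.01, 3.14, 3.14, 3.14].

## Interface

Orientations are given as a 3x3 rotation matrix whose columns are the frame's x, y, z axes.
In Python, from rig import status, eyes, arm gives the robot as it stands.
- The arm moves only by the tool arm_command, never from a script. Its arguments are lists of equal length, an entry for each row: "dp": the shift along the tool's x, y, z in m, a list of three; "rot": the turn, a rotation vector about the tool's x, y, z in degrees, a list of three; "claw": the finger opening in m, from 0 to 0.0918. In form: {"dp": [[tx, ty, tz], ...], "rot": [[ax, ay, az], ...], "claw": [claw, ...]}. A call has 1 to 20 rows; each row shifts and turns the commanded pose from where the row before left it, along the tool's axes as they then stand; what a row does not reach is not made up. A row lasts 1/8 s, in which the tool goes at most 62.5 mm and 10.7 degrees, less where a joint would pass 70% of its speed; a pose out of reach is approached as far as the arm can. A call with a gripper value outside its range is refused whole. The fingers move at their own pace and stop on an object; "squeeze" is the grip in N (left out, the last holds). Time passes only in rows, so rows that do not move let the fingers close. It gives the time, the measured TCP pose, the force, the opening and the grip force at its end, in the units of the state.
- status.get_obs(): the state, without advancing time (a new reading comes with each control period).
- eyes.capture(name): name is "scene" or "top" or "wrist"; returns the picture (384x512x3 uint8, red, green, blue); there is no depth.
- eyes.camera_info(name): a dict with "fx", "fy", "cx", "cy" (pixels), "T" (4x4, takes a point from camera to world coordinates). Camera axes: x right, y down, z forward; pixel columns grow to the right and rows downward; lengths in mm; the calibration is good to about 2 mm. A picture is of the moment at which its call begins: read the wrist's pose just before it. camera_info takes no time and is no camera call; for the wrist camera it gives the pose at the moment of the call.
- arm.close_job(): hands the job in; it is judged then, once.
The state is a dict: "clock": time; "joint_positions": joint angles; "dq": joint speeds; "joint_efforts": joint torques, N m; "tool_pos": TCP position; "tool_rot": TCP orientation; "wrist_force": force on the tool from outside, world axes, zero at the start; "torque": the same for the moment, N m; "grip_width": finger opening in mm; "finger_force": force on a finger pad.
Only numpy, scipy, OpenCV 4.12 (cv2) and the standard library are available. Lean on these libraries where they do the work, as an engineer would, in place of code of your own. Each camera call takes 0.05 s, during which the arm holds its last target. There are 200 camera calls.

## Task

Put the plug-in timer, the one with the round dial and the little toggle switch, into the open top drawer of the small bench chest, setting it down gently (not dropped) with its dial still uppermost. Then slide the drawer fully shut.

Things in the scene. Friction and masses are not known exactly. Their poses are not given: they have to be found in the camera images.
- timer_center (a point): Centre, 30 mm above the underside, of the plug-in timer: loose white block lying dial up, 62 mm high, 0.2 kg. Body 96 long (own x), 56 wide (own y: grip across), sides 19 to 53 mm above the underside; below it a 46 mm square black pin cover, on top a grey dial of 44 mm, a socket, a steel toggle at +x; z up. Not the adapter nearby (same width, 84 long, two sockets, no dial or toggle).
- chest_drawer0 (a joint): How far the top drawer of the small grey two-drawer chest stands open, in m: 0 shut, starts between 0.15 and 0.18; at most 0.19. It slides with light friction (about 1 N) and stays where it is left.
- drawer_spot (a point): On the inner floor of the top drawer of the grey two-drawer chest, moving with it: centre line, 72 mm behind the inner face of its front. Own x points into the chest (shutting), z up. Inside 225 long, 218 wide; walls 63 high, front 72. The chest (top 85 mm above this floor, 73 headroom) covers what is not pulled out: open by q, the inside is clear from 72 mm before to q - 78 mm behind this point.
- chest_drawer0_handle (a point): Middle of the steel bar handle of the top drawer, moving with it: a level bar along own y, 120 mm long and 11 mm thick, 35 mm before the outer face of the front and 25 mm below its top edge. Own x points into the chest. It can be pushed from in front by fingers pointing down.
Things that resemble listed ones, but are neither listed nor needed, are in the scene too. Leave any yellow look-alike of the part that bears timer_center alone.

How it is judged:
By the outcome, as a careful person would: the job done as asked, in the order asked, and still so for the second after the job is handed in, with the robot touching nothing.
It also fails if it takes over 54 s, if anything falls off the work surface, if the arm or the gripper's body presses on something with over 40 N, if the wrist force passes 120 N, or if a joint passes its speed limit or range.

## Working session

There is one attempt and no reset: what is moved stays moved. The work goes in short steps, Python scripts to look and compute and a tool call to move; the robot and the scene stay as the last step left them, time stands still between calls to the robot, and variables do not carry over. Pictures are saved under pics/ and viewed, at most 10 in all, crops included, and the job is handed in when it is done.

Besides the shell and the picture viewer there is one more tool, called after "Emit:" as name(argument=value, ...) on one line, values as JSON. arm_command: Moves the arm, as the interface text tells. Its arguments: {"type":"object","properties":{"dp":{"type":"array","items":{"type":"array","items":{"type":"number"}}},"rot":{"type":"array","items":{"type":"array","items":{"type":"number"}}},"claw":{"type":"array","items":{"type":"number"}},"squeeze":{"type":"number"}},"required":["dp","rot","claw"]}

```bash
mkdir -p pics; python3 - <<'E'
from rig import status, eyes, arm
import cv2,numpy as np
for n in("scene","top"):
    im=eyes.capture(n); cv2.imwrite(f"pics/{n}0.png",im[:,:,::-1])
    c=eyes.camera_info(n); print(n,c["fx"],c["fy"],c["cx"],c["cy"],np.round(c["T"],3).tolist())
o=status.get_obs(); print(o)
E
```

```text
scene 384.82244586187915 384.82244586187915 252.90429910871072 185.81720132778491 [[-0.638, 0.558, -0.531, 1025.936], [0.77, 0.448, -0.455, 378.652], [-0.016, -0.699, -0.715, 762.953], [0.0, 0.0, 0.0, 1.0]]
top 466.1955469805455 466.1955469805455 252.70609296127282 193.11415022328023 [[0.01, -0.989, 0.144, 347.351], [-1.0, -0.009, 0.003, -46.256], [-0.002, -0.144, -0.99, 1227.006], [0.0, 0.0, 0.0, 1.0]]
{'clock': 0.1, 'joint_positions': array([ 1.1264264 ,  0.43511439,  0.02493465,  1.57401331, -0.0115842 ,
        1.13400828, -0.07509876]), 'dq': array([ 0.00058128, -0.00068312, -0.00056709, -0.00222626, -0.00170285,
       -0.00032222,  0.00080262]), 'joint_efforts': array([ 2.73261830e-03, -6.69122529e+01,  9.87694748e-01, -3.15146077e+01,
       -6.06201449e-02,  3.74339777e-02,  1.27298637e-05]), 'tool_pos': array([ 209.28149007, -588.4244269 ,  226.04439914]), 'tool_rot': array([[ 9.42171694e-01,  3.35130059e-01, -5.84282188e-04],
       [ 3.35130546e-01, -9.42170846e-01,  1.27088293e-03],
       [-1.24582571e-04, -1.39320073e-03, -9.99999022e-01]]), 'wrist_force': array([ 0.65142367, -0.38254556, -0.16918933]), 'torque': array([-0.03101465, -0.02908415, -0.01224096]), 'finger_force': 0.0, 'grip_width': 91.84386128546049}
```

View pics/scene0.png

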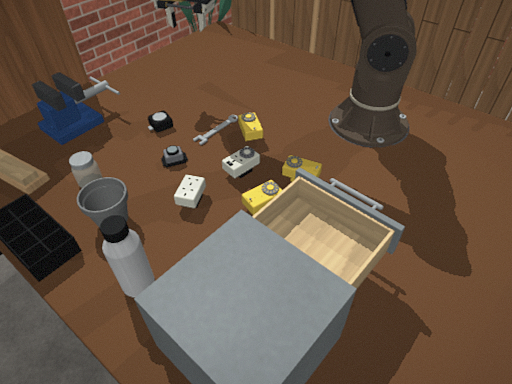

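View pics/top0.png

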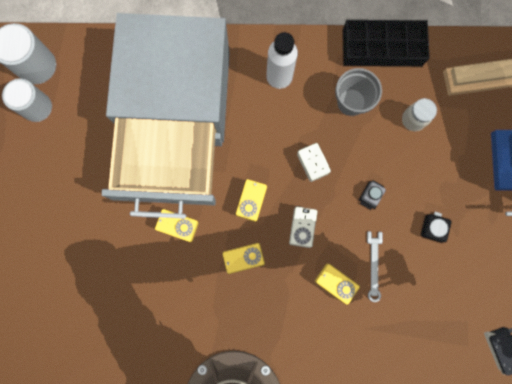

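The top view shows the timer candidates. White with dial and toggle at (303,227) fits the description. White with sockets and no dial at (314,162) is the adapter. Four yellow look-alikes lie at (252,200), (177,225), (243,258) and (338,283). The drawer opens toward the robot, with its handle at about (158,215). I'll confirm these in enlarged crops and measure.

```bash
python3 - <<'E'
import cv2
t=cv2.imread("pics/top0.png"); s=cv2.imread("pics/scene0.png")
cv2.imwrite("pics/tc.png",cv2.resize(t[100:265,95:340],None,fx=3,fy=3,interpolation=cv2.INTER_CUBIC))
cv2.imwrite("pics/sc.png",cv2.resize(s[110:300,210:420],None,fx=3,fy=3,interpolation=cv2.INTER_CUBIC))
E
cat > h.py <<'E'
from rig import status, eyes, arm
import cv2,numpy as np
def ray(n,p,c=None):
    c=c or eyes.camera_info(n); T=np.array(c["T"])
    d=T[:3,:3]@[(p[0]-c["cx"])/c["fx"],(p[1]-c["cy"])/c["fy"],1]
    return T[:3,3],d/np.linalg.norm(d)
def plane(n,p,z,c=None):
    o,d=ray(n,p,c); return o+d*(z-o[2])/d[2]
def tri(a,b):
    (o1,d1),(o2,d2)=ray("top",a),ray("scene",b)
    k=np.linalg.lstsq(np.c_[d1,-d2],o2-o1,rcond=None)[0]
    p,q=o1+k[0]*d1,o2+k[1]*d2; return (p+q)/2,np.linalg.norm(p-q)
E
```

```text
(no output)
```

View pics/tc.png

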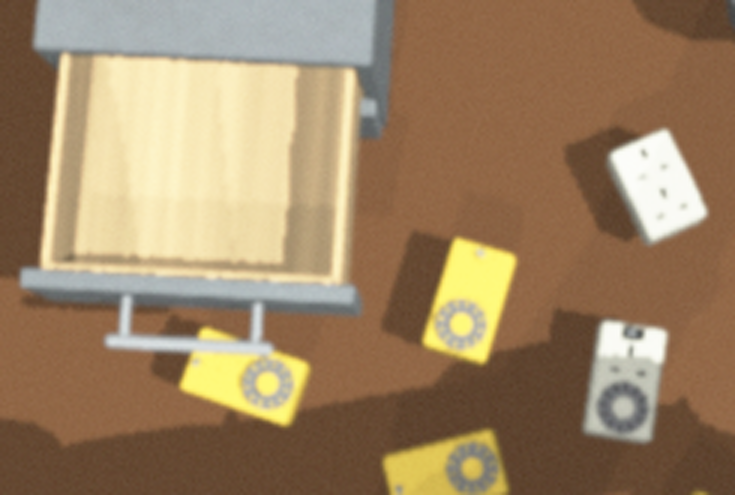

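View pics/sc.png

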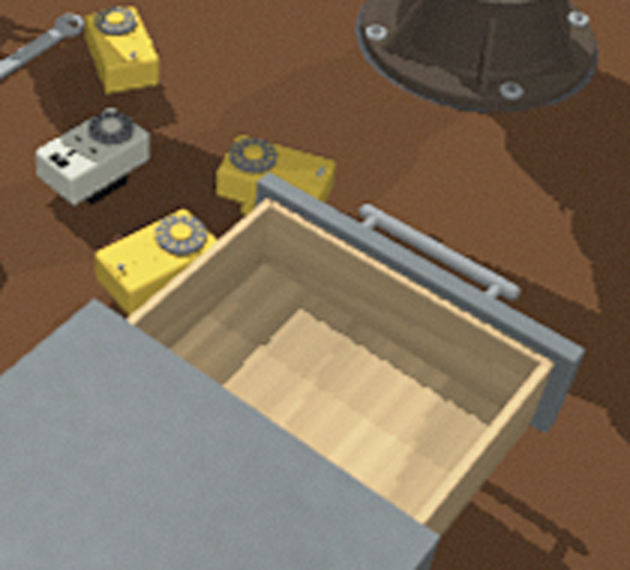

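The crops confirm it. The white and grey block with a round dial at crop (623,407) and a toggle and socket toward the top is the timer. The other white block has two sockets and no dial, so it is the adapter. Handle ends are at top crop (106,342) and (271,350), matching scene crop (516,292) and (365,210).

```bash
python3 - <<'E'
from h import *
T=lambda x,y:((x+.5)/3-.5+95,(y+.5)/3-.5+100)
S=lambda x,y:((x+.5)/3-.5+210,(y+.5)/3-.5+110)
np.set_printoptions(precision=1,suppress=True)
for n,a,b in [("hL",(106,342),(516,292)),("hR",(271,350),(365,210)),("rimL",(42,268),(550,362)),("rimR",(348,283),(268,203)),("chestR",(374,66),(95,302)),("chestL",(35,48),(437,538)),("dial",(623,407),(112,125)),("frontL",(22,272),(582,350)),("frontR",(357,290),(262,178))]:
    print(n,*tri(T(*a),S(*b)))
C=np.array([plane("top",T(*p),53) for p in [(600,320),(667,328),(652,443),(584,434)]]);print(C,C.mean(0))
for i in range(4):print(np.linalg.norm(C[i]-C[i-1]))
f=(C[0]+C[1]-C[2]-C[3])/2; print("yaw",np.degrees(np.arctan2(f[1],f[0])))
# timer body by mask, low saturation + bright or grey
o=status.get_obs();print(o["tool_pos"],o["clock"])
c=eyes.camera_info("wrist");print(c["fx"],c["cx"],c["cy"]);R=o["tool_rot"];T_=np.array(c["T"]);print(R.T@T_[:3,:3],R.T@(T_[:3,3]-o["tool_pos"]))
E
```

```text
hL [453.2 240.3 153.9] 0.1369933062006049
hR [447.9 114.2 151.9] 2.4632698573021545
rimL [508.2 288.  168.9] 0.09501998612432039
rimR [497.8  57.1 162.6] 7.366574364688133
chestR [664.6  36.4 185.9] 2.113021213928047
chestL [676.5 296.6 188.1] 0.03795979978961496
dial [ 411.8 -167.    61. ] 1.3803473324943956
frontL [501.9 299.9 184.7] 4.134893783028802
frontR [491.1  47.5 177.3] 4.51993697319079
[[ 485.8 -149.4   53. ]
 [ 479.5 -205.9   53. ]
 [ 383.  -192.4   53. ]
 [ 389.9 -135.7   53. ]] [ 434.5 -170.8   53. ]
96.8852010737625
56.855453624873434
97.51539595144045
57.109829526350254
yaw -8.037800032567507
[ 209.3 -588.4  226. ] 0.1
345.79447108957953 259.3415845439393 188.68856903929895
[[-0.  -1.  -0.3]
 [ 1.  -0.  -0. ]
 [ 0.  -0.3  1. ]] [  77.3   -0.1 -158. ]
```

Emit:
arm_command(dp=[[0.0293,-0.0265,0.0038],[0.0293,-0.0265,0.0038],[0.0293,-0.0265,0.0038],[0.0293,-0.0265,0.0038],[0.0293,-0.0265,0.0038],[0.0293,-0.0265,0.0038],[0.0293,-0.0265,0.0038],[0.0293,-0.0265,0.0038],[0.0293,-0.0265,0.0038],[0.0293,-0.0265,0.0038],[0.0293,-0.0265,0.0038],[0.0293,-0.0265,0.0038],[0,0,0],[0,0,0],[0,0,0],[0,0,0],[0,0,0],[0,0,0]], rot=[[0,0,0],[0,0,0],[0,0,0],[0,0,0],[0,0,0],[0,0,0],[0,0,0],[0,0,0],[0,0,0],[0,0,0],[0,0,0],[0,0,0],[0,0,6.9],[0,0,6.9],[0,0,6.9],[0,0,6.9],[0,0,0],[0,0,0]], claw=[0.0918,0.0918,0.0918,0.0918,0.0918,0.0918,0.0918,0.0918,0.0918,0.0918,0.0918,0.0918,0.0918,0.0918,0.0918,0.0918,0.0918,0.0918])

```text
clock: 2.35
tool_pos: [434.1, -171.4, 181.0]
tool_rot: [[0.991, -0.137, -0.0], [-0.137, -0.991, 0.0], [-0.0, -0.0, -1.0]]
wrist_force: [-0.6, 0.1, -0.4]
grip_width: 91.7
finger_force: 0.0
```

```bash
python3 - <<'E'
from h import *
np.set_printoptions(precision=2,suppress=True)
o=status.get_obs();c=eyes.camera_info("wrist");im=eyes.capture("wrist");cv2.imwrite("pics/w1.png",im[:,:,::-1])
print(o["clock"],o["tool_pos"],o["tool_rot"])
h=cv2.cvtColor(im,cv2.COLOR_RGB2HSV); m=((h[...,1]<60)&(h[...,2]>110)).astype(np.uint8)*255
m=cv2.morphologyEx(m,cv2.MORPH_CLOSE,np.ones((15,15)))
for k in cv2.findContours(m,cv2.RETR_EXTERNAL,cv2.CHAIN_APPROX_NONE)[0]:
    if cv2.contourArea(k)<2000: continue
    b=cv2.boxPoints(cv2.minAreaRect(k)); P=np.array([plane("wrist",p,53,c) for p in b])
    print(b.tolist(),P.mean(0),[np.linalg.norm(P[i]-P[i-1]) for i in range(4)],np.degrees(np.arctan2(*(P[1]-P[0])[1::-1])))
E
```

```text
2.35 [ 434.05 -171.37  180.99] [[ 0.99 -0.14 -0.  ]
 [-0.14 -0.99  0.  ]
 [-0.   -0.   -1.  ]]
[[225.6923370361328, 227.53848266601562], [228.1900177001953, 117.64068603515625], [295.20086669921875, 119.16366577148438], [292.70318603515625, 229.06146240234375]] [ 436.83 -172.59   53.  ] [np.float64(59.94840454202356), np.float64(96.70782628939575), np.float64(54.562389592238695), np.float64(96.84153339020884)] -10.698132251278883
[[437.22235107421875, 55.78672790527344], [468.86865234375, -10.143050193786621], [516.430419921875, 12.686599731445312], [484.78411865234375, 78.61637878417969]] [ 523.95 -350.91   53.  ] [np.float64(43.37858493460644), np.float64(48.38611344611804), np.float64(41.1938892987377), np.float64(49.367662011724974)] -27.942829719493865
```

View pics/w1.png

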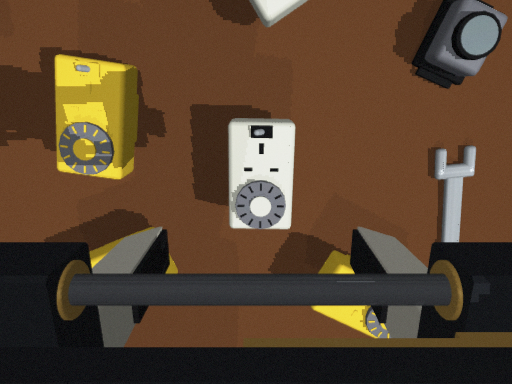

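The wrist view shows the timer alone between the fingers, with its dial at (260,206) and toggle at (262,131). Its position agrees with the top view to within 3 mm, so I'll descend and grip.

Emit:
arm_command(dp=[[0.0015,0.001,0.025],[0,0,0.025],[0,0,0.025],[0,0,0.025],[0,0,0.02],[0,0,0.016],[0,0,0.015],[0,0,0.01],[0,0,0],[0,0,0],[0,0,0],[0,0,0],[0,0,0],[0,0,0],[0,0,0],[0,0,0]], rot=[[0,0,0],[0,0,0],[0,0,0],[0,0,0],[0,0,0],[0,0,0],[0,0,0],[0,0,0],[0,0,0],[0,0,0],[0,0,0],[0,0,0],[0,0,0],[0,0,0],[0,0,0],[0,0,0]], claw=[0.0918,0.0918,0.0918,0.0918,0.0918,0.0918,0.0918,0.0918,0.0918,0.05,0.05,0.05,0.05,0.05,0.05,0.05], squeeze=25)

```text
clock: 4.4
tool_pos: [435.7, -172.7, 20.3]
tool_rot: [[0.99, -0.14, 0.0], [-0.14, -0.99, -0.0], [0.0, 0.0, -1.0]]
wrist_force: [-0.3, 0.2, 5.5]
grip_width: 55.8
finger_force: 24.9
```

Emit:
arm_command(dp=[[0,0,-0.015],[0,0,-0.03],[0,0,-0.035],[0,0,-0.035],[0,0,-0.035],[0,0,-0.035],[0,0,-0.03],[0,0,-0.02],[0.00915,-0.036,0],[0.00915,-0.036,0],[0.00915,-0.036,0],[0.00915,-0.036,0],[0.00915,-0.036,0],[0.00915,-0.036,0],[0.00915,-0.036,0],[0.00915,-0.036,0],[0.00915,-0.036,0],[0.00915,-0.036,0],[0,0,0],[0,0,0]], rot=[[0,0,0],[0,0,0],[0,0,0],[0,0,0],[0,0,0],[0,0,0],[0,0,0],[0,0,0],[0,0,0],[0,0,0],[0,0,0],[0,0,0],[0,0,0],[0,0,0],[0,0,0],[0,0,0],[0,0,0],[0,0,0],[0,0,-2.8],[0,0,-2.8]], claw=[0.05,0.05,0.05,0.05,0.05,0.05,0.05,0.05,0.05,0.05,0.05,0.05,0.05,0.05,0.05,0.05,0.05,0.05,0.05,0.05])

```text
clock: 6.9
tool_pos: [575.8, 171.5, 255.4]
tool_rot: [[0.999, -0.04, -0.001], [-0.04, -0.999, -0.0], [-0.001, 0.0, -1.0]]
wrist_force: [0.5, -0.7, -1.8]
grip_width: 55.9
finger_force: 24.9
```

```bash
python3 - <<'E'
from h import *
im=eyes.capture("scene")[:,:,::-1]; t=eyes.capture("wrist")[:,:,::-1]
a=cv2.resize(im[60:300,180:430],None,fx=1.6,fy=1.6)
cv2.imwrite("pics/p2.png",np.hstack([a,t[:384,60:460]]))
o=status.get_obs();print(o["tool_pos"],o["tool_rot"],o["wrist_force"],o["grip_width"])
E
```

```text
[575.87468265 170.97516205 255.4839864 ] [[ 9.99142955e-01 -4.13892771e-02 -5.32243794e-04]
 [-4.13894355e-02 -9.99143048e-01 -2.90122129e-04]
 [-5.19779741e-04  3.11902752e-04 -9.99999816e-01]] [ 0.89233953  0.1701951  -1.90753905] 55.35656737065861
```

View pics/p2.png

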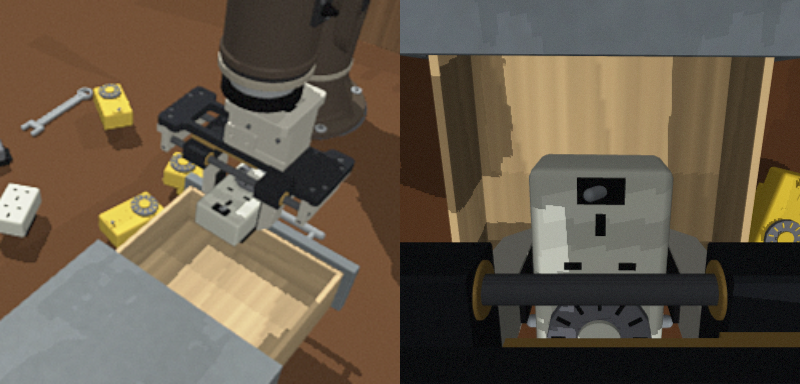

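The picture shows the timer held level, dial up. It is centred between the drawer walls, at crop columns 455 and 748 with the timer at about 600, and ahead of the chest edge. I'll lower it now.

Emit:
arm_command(dp=[[0,0,0.015],[0,0,0.022],[0,0,0.022],[0,0,0.022],[0,0,0.02],[0,0,0.012],[0,0,0.008],[0,0,0.002],[0,0,0]], rot=[[0,0,0],[0,0,0],[0,0,0],[0,0,0],[0,0,0],[0,0,0],[0,0,0],[0,0,0],[0,0,0]], claw=[0.05,0.05,0.05,0.05,0.05,0.05,0.05,0.05,0.05])

```text
clock: 8.12
tool_pos: [576.6, 171.2, 132.5]
tool_rot: [[0.999, -0.042, 0.001], [-0.042, -0.999, 0.0], [0.001, -0.0, -1.0]]
wrist_force: [0.5, -0.2, -2.2]
grip_width: 56.3
finger_force: 24.9
```

Emit:
arm_command(dp=[[0,0,0.0015],[0,0,0.0015],[0,0,0]], rot=[[0,0,0],[0,0,0],[0,0,0]], claw=[0.05,0.05,0.05])

```text
clock: 8.5
tool_pos: [576.3, 171.1, 129.1]
tool_rot: [[0.999, -0.042, -0.0], [-0.042, -0.999, -0.0], [-0.0, 0.0, -1.0]]
wrist_force: [-0.9, -0.1, -2.3]
grip_width: 55.5
finger_force: 24.9
```

Emit:
arm_command(dp=[[0,0,0.0015],[0,0,0.0005],[0,0,0]], rot=[[0,0,0],[0,0,0],[0,0,0]], claw=[0.05,0.05,0.05])

```text
clock: 8.88
tool_pos: [576.3, 171.0, 127.0]
tool_rot: [[0.999, -0.042, -0.0], [-0.042, -0.999, -0.0], [-0.0, 0.0, -1.0]]
wrist_force: [0.0, -0.0, -1.9]
grip_width: 55.8
finger_force: 24.9
```

Emit:
arm_command(dp=[[0,0,0.001],[0,0,0.001],[0,0,0]], rot=[[0,0,0],[0,0,0],[0,0,0]], claw=[0.05,0.05,0.05])

```text
clock: 9.25
tool_pos: [576.6, 171.1, 125.4]
tool_rot: [[0.999, -0.042, 0.001], [-0.042, -0.999, 0.0], [0.001, -0.0, -1.0]]
wrist_force: [-0.2, -0.3, 0.7]
grip_width: 55.7
finger_force: 24.9
```

Emit:
arm_command(dp=[[0,0,0.0005],[0,0,0]], rot=[[0,0,0],[0,0,0]], claw=[0.05,0.05])

```text
clock: 9.5
tool_pos: [576.9, 171.1, 125.4]
tool_rot: [[0.999, -0.042, 0.001], [-0.042, -0.999, 0.0], [0.001, -0.0, -1.0]]
wrist_force: [-1.1, -1.4, 6.0]
grip_width: 55.7
finger_force: 24.9
```

The force rises to +6 N, so the timer stands on the drawer floor. Release and lift.

Emit:
arm_command(dp=[[0,0,0],[0,0,0],[0,0,0],[0,0,0],[0,0,0],[0,0,0],[0,0,-0.01],[0,0,-0.02],[0,0,-0.03],[0,0,-0.03],[0,0,-0.03],[0,0,-0.02],[0,0,0]], rot=[[0,0,0],[0,0,0],[0,0,0],[0,0,0],[0,0,0],[0,0,0],[0,0,0],[0,0,0],[0,0,0],[0,0,0],[0,0,0],[0,0,0],[0,0,0]], claw=[0.058,0.064,0.074,0.085,0.085,0.085,0.085,0.085,0.085,0.085,0.085,0.085,0.085])

```text
clock: 11.12
tool_pos: [577.2, 171.6, 266.9]
tool_rot: [[0.999, -0.042, 0.004], [-0.042, -0.999, 0.001], [0.004, -0.001, -1.0]]
wrist_force: [-0.1, -1.0, -0.9]
grip_width: 85.0
finger_force: 0.0
```

```bash
python3 - <<'E'
from h import *
np.set_printoptions(precision=1,suppress=True)
c=eyes.camera_info("wrist");t=eyes.capture("wrist")[:,:,::-1];im=eyes.capture("scene")[:,:,::-1]
a=cv2.resize(im[60:300,180:430],None,fx=1.6,fy=1.6)
cv2.imwrite("pics/p3.png",np.hstack([a,t[:384,60:460]]))
print(status.get_obs()["tool_pos"])
E
```

```text
[576.2 170.9 264.4]
```

View pics/p3.png

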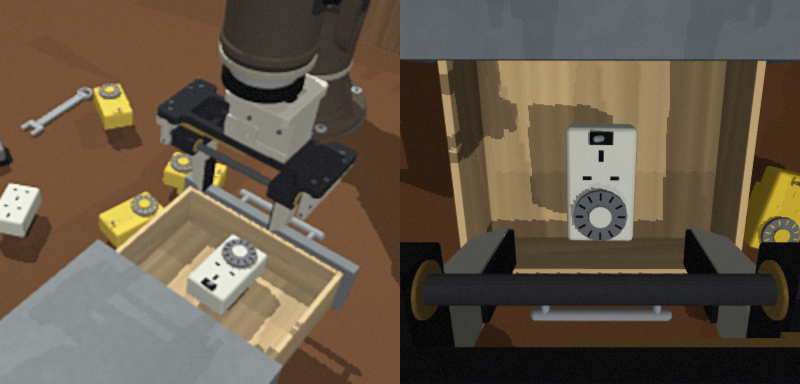

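The timer stands dial up in the middle of the drawer, and the fingers are clear. The handle bar shows at crop columns 530–671, row 315. Next I'll move in front of the handle and push.

Emit:
arm_command(dp=[[-0.03,0,0],[-0.03,0,0],[-0.03,0,0],[-0.03,0,0],[-0.026,0,0],[-0.02,0,0],[0,0,0.025],[0,0,0.03],[0,0,0.03],[0,0,0.025],[0,0,0.016],[0,0,0]], rot=[[0,0,0],[0,0,0],[0,0,0],[0,0,0],[0,0,0],[0,0,0],[0,0,0],[0,0,0],[0,0,0],[0,0,0],[0,0,0],[0,0,0]], claw=[0.03,0.03,0.03,0.03,0.03,0.03,0.03,0.03,0.03,0.03,0.03,0.03])

```text
clock: 12.72
tool_pos: [409.5, 177.5, 137.4]
tool_rot: [[0.999, -0.042, -0.003], [-0.042, -0.999, -0.001], [-0.003, 0.001, -1.0]]
wrist_force: [-0.1, 0.7, 0.8]
grip_width: 30.1
finger_force: 0.0
```

Emit:
arm_command(dp=[[0.008,0,0],[0.006,0,0],[0.004,0,0],[0.004,0,0],[0.004,0,0],[0.004,0,0],[0.006,0,0],[0.008,0,0],[0.008,0,0],[0.008,0,0]], rot=[[0,0,0],[0,0,0],[0,0,0],[0,0,0],[0,0,0],[0,0,0],[0,0,0],[0,0,0],[0,0,0],[0,0,0]], claw=[0.03,0.03,0.03,0.03,0.03,0.03,0.03,0.03,0.03,0.03])

```text
clock: 13.98
tool_pos: [471.1, 175.5, 138.6]
tool_rot: [[0.999, -0.042, -0.0], [-0.042, -0.999, -0.0], [-0.0, 0.0, -1.0]]
wrist_force: [-0.9, 0.2, 0.6]
grip_width: 30.1
finger_force: 0.6
```

Emit:
arm_command(dp=[[0.008,0,0],[0.009,0,0],[0.01,0,0],[0.01,0,0],[0.01,0,0],[0.01,0,0],[0.01,0,0],[0.01,0,0],[0.01,0,0],[0.008,0,0],[0.006,0,0],[0.004,0,0],[0.003,0,0],[0.002,0,0]], rot=[[0,0,0],[0,0,0],[0,0,0],[0,0,0],[0,0,0],[0,0,0],[0,0,0],[0,0,0],[0,0,0],[0,0,0],[0,0,0],[0,0,0],[0,0,0],[0,0,0]], claw=[0.03,0.03,0.03,0.03,0.03,0.03,0.03,0.03,0.03,0.03,0.03,0.03,0.03,0.03])

```text
clock: 15.72
tool_pos: [580.4, 170.9, 138.6]
tool_rot: [[0.999, -0.042, -0.0], [-0.042, -0.999, -0.0], [-0.0, 0.0, -1.0]]
wrist_force: [-0.1, -0.2, -0.7]
grip_width: 29.6
finger_force: 0.5
```

Emit:
arm_command(dp=[[0.003,0,0],[0.003,0,0],[0.003,0,0],[0.003,0,0]], rot=[[0,0,0],[0,0,0],[0,0,0],[0,0,0]], claw=[0.03,0.03,0.03,0.03])

```text
clock: 16.23
tool_pos: [592.6, 170.4, 138.6]
tool_rot: [[0.999, -0.042, 0.0], [-0.042, -0.999, -0.0], [0.0, 0.0, -1.0]]
wrist_force: [-1.2, -0.2, -0.4]
grip_width: 29.9
finger_force: 0.5
```

Emit:
arm_command(dp=[[0.002,0,0],[0.002,0,0],[0.002,0,0],[0,0,0]], rot=[[0,0,0],[0,0,0],[0,0,0],[0,0,0]], claw=[0.03,0.03,0.03,0.03])

```text
clock: 16.73
tool_pos: [598.7, 170.2, 138.7]
tool_rot: [[0.999, -0.042, 0.0], [-0.042, -0.999, 0.0], [0.0, -0.0, -1.0]]
wrist_force: [-0.0, 0.6, 0.7]
grip_width: 30.2
finger_force: 0.0
```

Emit:
arm_command(dp=[[0.002,0,0],[0.002,0,0],[0,0,0]], rot=[[0,0,0],[0,0,0],[0,0,0]], claw=[0.03,0.03,0.03])

```text
clock: 17.1
tool_pos: [602.7, 170.0, 138.7]
tool_rot: [[0.999, -0.042, 0.0], [-0.042, -0.999, 0.0], [0.0, -0.0, -1.0]]
wrist_force: [0.3, 0.8, 0.1]
grip_width: 29.8
finger_force: 0.0
```

Emit:
arm_command(dp=[[0.0015,0,0],[0.0015,0,0],[0,0,0]], rot=[[0,0,0],[0,0,0],[0,0,0]], claw=[0.03,0.03,0.03])

```text
clock: 17.48
tool_pos: [604.9, 169.9, 138.6]
tool_rot: [[0.999, -0.042, -0.001], [-0.042, -0.999, -0.0], [-0.001, 0.0, -1.0]]
wrist_force: [-3.4, -0.4, 2.4]
grip_width: 30.0
finger_force: 1.7
```

Emit:
arm_command(dp=[[0.001,0,0],[0.001,0,0],[0,0,0]], rot=[[0,0,0],[0,0,0],[0,0,0]], claw=[0.03,0.03,0.03])

```text
clock: 17.85
tool_pos: [605.0, 170.0, 138.5]
tool_rot: [[0.999, -0.042, -0.004], [-0.042, -0.999, -0.001], [-0.004, 0.001, -1.0]]
wrist_force: [-10.6, -0.3, 6.9]
grip_width: 29.9
finger_force: 5.5
```

It came to a firm stop at 605 mm, where I expected the shut position. I'll back off and check.

Emit:
arm_command(dp=[[-0.004,0,0],[-0.015,0,0],[-0.03,0,0],[-0.03,0,0],[-0.03,0,0],[-0.03,0,-0.02],[-0.01,0,-0.04],[0,0,-0.04],[0,0,-0.03],[0,0,0]], rot=[[0,0,0],[0,0,0],[0,0,0],[0,0,0],[0,0,0],[0,0,0],[0,0,0],[0,0,0],[0,0,0],[0,0,0]], claw=[0.03,0.03,0.03,0.03,0.03,0.03,0.03,0.03,0.03,0.03])

```text
clock: 19.1
tool_pos: [459.2, 176.7, 271.0]
tool_rot: [[0.999, -0.042, 0.005], [-0.042, -0.999, 0.002], [0.005, -0.002, -1.0]]
wrist_force: [-0.3, 0.5, -0.4]
grip_width: 30.0
finger_force: 0.0
```

```bash
python3 - <<'E'
from h import *
t=eyes.capture("top")[:,:,::-1];im=eyes.capture("wrist")[:,:,::-1]
cv2.imwrite("pics/p4.png",np.hstack([cv2.resize(t[:280,60:340],(384,384)),im[:,56:456]]))
print(status.get_obs()["tool_pos"])
E
```

```text
[458.0229716  175.89104627 268.39817562]
```

View pics/p4.png

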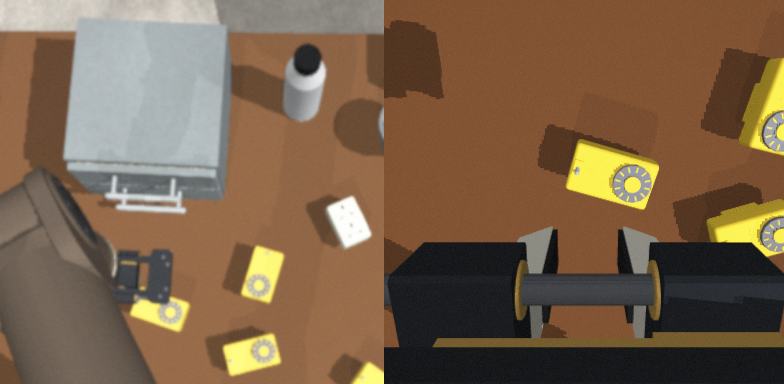

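The top view shows the drawer front flush against the chest, with both handles lined up at crop (145,185) and (150,208). The yellow look-alikes have not moved, and the robot touches nothing.

```bash
python3 -c "
from rig import arm; print(arm.close_job())"
```

```text
the job is handed in; nothing more can be done
None
```

The timer was set down gently, dial up, in the top drawer, the drawer was pushed shut to its stop, and I handed the job in at about 19 s of the 54 s allowed; no verdict came back.

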